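# Find the rocking corner of a leading jig and press its shim flat

## Task

The loose wooden plate that carries the glass roundel has one corner that rocks. Press down on the plate's corners one after another until you find the one that gives, let it come back up, then press the steel shim tab beside that corner down fully flat. Leave the other three shims raised, do not lift or shift the plate, and leave everything else on the bench alone.

Things in the scene. Friction and masses are not known exactly. Their poses are not given: they have to be found in the camera images.
- jig: Plywood base board of the jig, fixed to the bench, 210 (x) x 350 (y) x 18 mm. Origin: centre of its underside, on the bench; x points away from the robot, y to the left, turned by up to 0.25 rad. Six dark nails 5 mm thick stand 44 mm out of the board round the plate; they keep the plate from sliding and end 14 mm above the plate's top.
- plate: Loose wooden plate, 170 (x) x 220 (y) x 12 mm, 0.9 kg, lying on four pads hidden under its corners, with a leaded glass roundel (132 mm across, 6 mm high) in its middle. Origin: centre of its underside, 36 mm above the bench; axes as the jig's. Three pads are solid; one, not told which, gives: that corner sinks 6 mm under 2 to 3 N to a hard stop, its opposite rises, and it springs back when let go.
- corner_near_left (a point): Point on the plate's top straight above the pad of the near-left corner (near = towards the robot, left = +y), 17 mm in from the plate's x edge and 18 mm in from its y edge; -68, 92 mm (x, y) from the plate's centre. The place to press that corner. Before pressing, 48 mm above the bench.
- corner_near_right (a point): Point on the plate's top straight above the pad of the near-right corner (near = towards the robot, left = +y), 17 mm in from the plate's x edge and 18 mm in from its y edge; -68, -92 mm (x, y) from the plate's centre. The place to press that corner. Before pressing, 48 mm above the bench.
- corner_far_left (a point): Point on the plate's top straight above the pad of the far-left corner (near = towards the robot, left = +y), 17 mm in from the plate's x edge and 18 mm in from its y edge; 68, 92 mm (x, y) from the plate's centre. The place to press that corner. Before pressing, 48 mm above the bench.
- corner_far_right (a point): Point on the plate's top straight above the pad of the far-right corner (near = towards the robot, left = +y), 17 mm in from the plate's x edge and 18 mm in from its y edge; 68, -92 mm (x, y) from the plate's centre. The place to press that corner. Before pressing, 48 mm above the bench.
- shim_near_left (a joint): Steel shim of the near-left corner, hinge angle: 0 = raised 0.52 rad, 0.52 = flat (its stop); starts at 0 to 0.06. Hinge line along jig x, 116.5 mm from the jig's centre line, 34 mm above the bench. Stays where left (friction: about 4.5 N at the press point). Pressed flat, its fork fills the gap under a corner that gives; at a firm corner it jams about half way.
- tab_near_left (a point): Press point on top of that shim's tab (30 mm wide along jig x, 50 mm long from the hinge outwards, 3 mm thick, in line with the near-left corner), 36 mm out from the hinge; moves with the tab. About 54 mm above the bench when raised; 36 mm when flat, then -68, 152.5 mm (jig x, y) from the jig's centre.
- shim_near_right (a joint): Steel shim of the near-right corner, hinge angle: 0 = raised 0.52 rad, 0.52 = flat (its stop); starts at 0 to 0.06. Hinge line along jig x, 116.5 mm from the jig's centre line, 34 mm above the bench. Stays where left (friction: about 4.5 N at the press point). Pressed flat, its fork fills the gap under a corner that gives; at a firm corner it jams about half way.
- tab_near_right (a point): Press point on top of that shim's tab (30 mm wide along jig x, 50 mm long from the hinge outwards, 3 mm thick, in line with the near-right corner), 36 mm out from the hinge; moves with the tab. About 54 mm above the bench when raised; 36 mm when flat, then -68, -152.5 mm (jig x, y) from the jig's centre.
- shim_far_left (a joint): Steel shim of the far-left corner, hinge angle: 0 = raised 0.52 rad, 0.52 = flat (its stop); starts at 0 to 0.06. Hinge line along jig x, 116.5 mm from the jig's centre line, 34 mm above the bench. Stays where left (friction: about 4.5 N at the press point). Pressed flat, its fork fills the gap under a corner that gives; at a firm corner it jams about half way.
- tab_far_left (a point): Press point on top of that shim's tab (30 mm wide along jig x, 50 mm long from the hinge outwards, 3 mm thick, in line with the far-left corner), 36 mm out from the hinge; moves with the tab. About 54 mm above the bench when raised; 36 mm when flat, then 68, 152.5 mm (jig x, y) from the jig's centre.
- shim_far_right (a joint): Steel shim of the far-right corner, hinge angle: 0 = raised 0.52 rad, 0.52 = flat (its stop); starts at 0 to 0.06. Hinge line along jig x, 116.5 mm from the jig's centre line, 34 mm above the bench. Stays where left (friction: about 4.5 N at the press point). Pressed flat, its fork fills the gap under a corner that gives; at a firm corner it jams about half way.
- tab_far_right (a point): Press point on top of that shim's tab (30 mm wide along jig x, 50 mm long from the hinge outwards, 3 mm thick, in line with the far-right corner), 36 mm out from the hinge; moves with the tab. About 54 mm above the bench when raised; 36 mm when flat, then 68, -152.5 mm (jig x, y) from the jig's centre.
- flux_jar: Bystander, to be left alone: dark-capped small jar, 34 mm across, 45 mm tall, standing on the base board midway between the two left shims.
- cork_block: Bystander, to be left alone: cork block 35 x 26 x 22 mm on the base board midway between the two right shims.
- cutter: Bystander, to be left alone: screwdriver-like hand cutter 170 mm long, lying left of the jig on the near side.
- hammer: Bystander, to be left alone: hammer 240 mm long, lying right of the jig.
- brush: Bystander, to be left alone: flat brush 180 mm long, lying left of the jig.
- nail_cup: Bystander, to be left alone: white cup 64 mm across, 55 mm tall, beyond the jig on the left.
- lead_offcut: Bystander, to be left alone: dark metal bar 110 x 12 x 8 mm lying beyond the jig on the right.

How it is judged (in metres and radians):
On the way, in this order (a step that is already met when the one before it is completed fails the run):
1. the rocking corner is pressed down with the fingers until it has sunk more than 3.5 mm, all shims still raised (height (world z) of any of corner_near_left, corner_near_right, corner_far_left, corner_far_right below 0.0445 m and contact force between the fingers and plate above 0.5 N and value of joint each of shim_near_left, shim_near_right, shim_far_left, shim_far_right below 0.15 rad), for 0.1 s.
2. the rocking corner is let come back up: all four corners level again within 2.5 mm, the fingers off the plate, all shims still raised (height (world z) of each of corner_near_left, corner_near_right, corner_far_left, corner_far_right above 0.0455 m and contact force between the fingers and plate below 0.1 N and value of joint each of shim_near_left, shim_near_right, shim_far_left, shim_far_right below 0.15 rad), for 0.05 s.
3. the shim of the rocking corner is flat, the other three raised (((value of joint shim_near_left above 0.44 rad and value of joint each of shim_near_right, shim_far_left, shim_far_right below 0.15 rad) or (value of joint shim_near_right above 0.44 rad and value of joint each of shim_near_left, shim_far_left, shim_far_right below 0.15 rad) or (value of joint shim_far_left above 0.44 rad and value of joint each of shim_near_left, shim_near_right, shim_far_right below 0.15 rad) or (value of joint shim_far_right above 0.44 rad and value of joint each of shim_near_left, shim_near_right, shim_far_left below 0.15 rad))), for 0.2 s.
At the end, for the whole second after the job is handed in: The rocking corner's shim is flat (joint above 0.44 of 0.52 rad; only that corner's shim can go flat), the other three shims are still raised (below 0.15 rad), and the plate lies at rest where it was (within 12 mm), all four corners level (45.5 to 51.5 mm above the bench) (((value of joint shim_near_left above 0.44 rad and value of joint each of shim_near_right, shim_far_left, shim_far_right below 0.15 rad) or (value of joint shim_near_right above 0.44 rad and value of joint each of shim_near_left, shim_far_left, shim_far_right below 0.15 rad) or (value of joint shim_far_left above 0.44 rad and value of joint each of shim_near_left, shim_near_right, shim_far_right below 0.15 rad) or (value of joint shim_far_right above 0.44 rad and value of joint each of shim_near_left, shim_near_right, shim_far_left below 0.15 rad)) and height (world z) of corner_near_left between 0.0455 and 0.0515 m and height (world z) of corner_near_right between 0.0455 and 0.0515 m and height (world z) of corner_far_left between 0.0455 and 0.0515 m and height (world z) of corner_far_right between 0.0455 and 0.0515 m and distance of plate from where it was at the start of the episode below 0.012 m and linear speed of plate below 0.01 m/s); the robot touches nothing.
It fails at once if the plate is lifted, tipped up or carried: raised more than 10 mm, tilted more than 0.12 rad, or shifted more than 20 mm (height (world z) of plate above 0.046 m or angle between plate's own z axis and vertical above 0.12 rad or distance of plate from where it was at the start of the episode above 0.02 m).
It fails at once if more than one shim is pressed: two shims pushed down more than 0.2 rad (value of joint each of shim_near_left, shim_near_right above 0.2 rad or value of joint each of shim_near_left, shim_far_left above 0.2 rad or value of joint each of shim_near_left, shim_far_right above 0.2 rad or value of joint each of shim_near_right, shim_far_left above 0.2 rad or value of joint each of shim_near_right, shim_far_right above 0.2 rad or value of joint each of shim_far_left, shim_far_right above 0.2 rad).
It fails at once if a bystander is moved more than 30 mm (distance of any of flux_jar, cork_block, cutter, hammer, brush, nail_cup, lead_offcut from where it was at the start of the episode above 0.03 m).
It also fails if it takes over 54 s, if anything falls off the work surface, if the arm or the gripper's body presses on something with over 40 N, if the wrist force passes 120 N, or if a joint passes its speed limit or range.

## Robot

A 7-joint arm with a two-finger parallel gripper is mounted at the origin on the work surface. World frame = base frame: x ahead of the robot, y to its left, z up, the work surface at z = 0. Lengths are in mm, angles in rad, forces in N, time in s.
With the tool pointing down it reaches from about 425 to 875 mm from the base axis. Payload 4.7 kg.
Tool frame: the origin (TCP) lies between the finger pads; the fingertips stand 17 mm ahead of it and the grasp point (between the pads) lies 2 mm behind it; z points along the fingers, y is the line along which they close (so a half turn about z gives the same grasp; the last joint's range is limited). The gripper opens to 85 mm and grips with 20 to 120 N. Pads are 22 mm wide; open, the fingers measure 114 mm over their backs; the gripper's body (76 mm by 85 mm) begins 54 mm behind the grasp point. The pads swing forward as they close: fully open they stand 13 mm farther back than shut.
Start: joints at [-1.137, 0.321, -0.07, 1.45, 0.023, 1.371, -0.057], TCP at [264.954, 593.57, 221.649] pointing down, gripper open.
Joint ranges: [-2.86, 2.86], [-0.3, 2.09], [-1.38, 1.24], [0.06, 2.45], [-1.56, 4.7], [0.09, 2.05], [-2.69, 2.69]. Speed limits (rad/s): [2.57, 2.57, 3.14, 3.14, 3.14, 3.14, 3.14].

## Interface

Orientations are given as a unit quaternion [w, x, y, z].
In Python, from workcell import robot gives the robot as it stands.
- The arm moves only by the tool arm_command, never from a script. Its argument "moves" is a list of rows, each a list of 7 numbers: the turn, a rotation vector about the tool's x, y, z scaled (see below), then the shift along the tool's x, y, z scaled (see below), then the closure, from -1 (fully open) to 1 (shut), so that 0 is half open. A call has 1 to 5 rows; each row shifts and turns the commanded pose from where the row before left it, along the tool's axes as they then stand; what a row does not reach is not made up. The controller multiplies each number of a shift by 50 cm and each number of a turn by 0.5 rad. A row lasts 1/8 s, in which the tool goes at most 62.5 mm and 10.7 degrees, less where a joint would pass 70% of its speed; a pose out of reach is approached as far as the arm can. A call with a number of a shift or a turn outside -1 to 1 is refused whole. A call with a gripper value outside its range is refused whole. The fingers move at their own pace and stop on an object; "newtons" is the grip in N (left out, the last holds). Time passes only in rows, so rows that do not move let the fingers close. It gives the time, the measured TCP pose, the force, the opening and the grip force at its end, in the units of the state.
- robot.observe(): the state, without advancing time (a new reading comes with each control period).
- robot.grab_frame(name): name is "scene" or "top"; returns a dict with "frame" (420x560x3 uint8, red, green, blue), "intrinsics" (3x3 intrinsics, pixels), "R" (3x3) and "t" (3): a world point X has camera coordinates R X + t. Camera axes: x right, y down, z forward; pixel columns grow to the right and rows downward; lengths in mm; the calibration is good to about 2 mm. A picture is of the moment at which its call begins. There is no depth.
- robot.finish_job(): hands the job in; it is judged then, once.
The state is a dict: "time_s": time; "joint_positions": joint angles; "qd": joint speeds; "tau": joint torques, N m; "position": TCP position; "eef_rot": TCP orientation; "ft_force": force on the tool from outside, world axes, zero at the start; "wrist_torque": the same for the moment, N m; "width": opening from 0.0 (shut) to 1.0 (fully open); "finger_force": force on a finger pad.
Only numpy, scipy, OpenCV 4.12 (cv2) and the standard library are available. Lean on these libraries where they do the work, as an engineer would, in place of code of your own. Each camera call takes 0.05 s, during which the arm holds its last target. There are 200 camera calls.

## Working session

There is one attempt and no reset: what is moved stays moved. The work goes in short steps, Python scripts to look and compute and a tool call to move; the robot and the scene stay as the last step left them, time stands still between calls to the robot, and variables do not carry over. Pictures are saved under pics/ and viewed, at most 10 in all, crops included, and the job is handed in when it is done.

Besides the shell and the picture viewer there is one more tool, called after "Emit:" in YAML: its name, and indented under it one key for each argument. arm_command: Moves the arm, as the interface text tells. Its arguments: {"type":"object","properties":{"moves":{"type":"array"},"newtons":{"type":"number"}},"required":["moves"]}

```bash
mkdir -p pics; python3 - <<'E'
from workcell import robot
import cv2,numpy as np
s=robot.observe(); print(s)
for n in("top","scene"):
    f=robot.grab_frame(n); cv2.imwrite(f"pics/{n}0.png",f["frame"][:,:,::-1]); np.savez(f"{n}0.npz",**f)
    print(n,f["intrinsics"],f["R"],f["t"])
E
```

```text
{'time_s': 0.0, 'joint_positions': array([-1.13691705,  0.32183548, -0.07007855,  1.4516879 ,  0.02258646,
        1.37077585, -0.05692457]), 'qd': array([ 0.00030202,  0.0003719 , -0.00125489, -0.00055546,  0.00035347,
        0.00049853,  0.00101687]), 'tau': array([ 7.90188369e-04, -4.93563831e+01, -3.81771075e-01, -3.14341843e+01,
        1.30900269e-02,  1.12580694e-02,  3.64879975e-05]), 'position': array([264.73157872, 593.03908858, 220.50886887]), 'eef_rot': array([-1.57464176e-04,  2.08352981e-01,  9.78053227e-01, -9.46886353e-04]), 'ft_force': array([0.1168366 , 0.20618147, 0.42751033]), 'wrist_torque': array([ 0.0015214 , -0.0391986 , -0.01235596]), 'finger_force': 0.0, 'width': 0.9998563629546319}
top [[511.75796145   0.         285.13493844]
 [  0.         511.75796145 206.90577455]
 [  0.           0.           1.        ]] [[ 0.00829097 -0.99987    -0.01382938]
 [-0.99842641 -0.00751037 -0.0555725 ]
 [ 0.05546141  0.01426837 -0.99835888]] [  74.14193097  607.25536621 1291.52463524]
scene [[486.88058877   0.         286.53107278]
 [  0.         486.88058877 211.81169019]
 [  0.           0.           1.        ]] [[-0.03134341  0.99950764 -0.00143857]
 [ 0.70873506  0.0212102  -0.70515583]
 [-0.70477812 -0.02312155 -0.70905091]] [ -27.42514424 -362.34659287 1458.29948497]
```

View pics/top0.png

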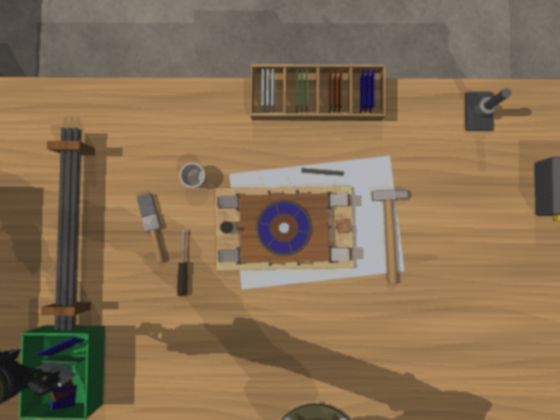

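View pics/scene0.png

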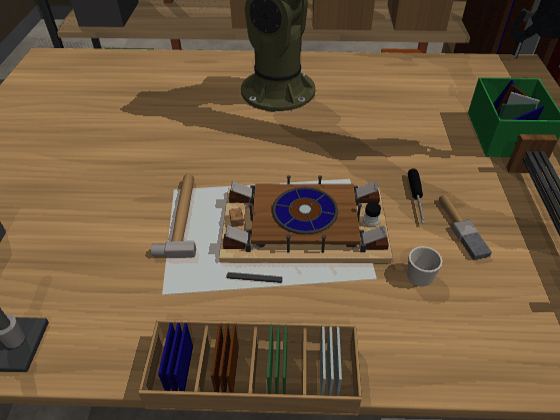

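The top view shows the jig at px (217–355, 187–270), the roundel centre near (285, 228), and the shims at the four corners. The scene view shows all four tabs raised. Next I'll measure the plate's pose.

```bash
cat > h.py <<'E'
import numpy as np,cv2
def ray(f,uv,z):
    K,R,t=f["intrinsics"],f["R"],f["t"]; c=-R.T@t
    d=R.T@np.linalg.solve(K,[uv[0],uv[1],1.]); return c+d*(z-c[2])/d[2]
def proj(f,X):
    p=f["intrinsics"]@(f["R"]@np.asarray(X,float)+f["t"]); return p[:2]/p[2]
E
python3 - <<'E'
import numpy as np,cv2
from h import *
for n,box in(("top",(205,180,365,280)),("scene",(215,175,400,270))):
    f=np.load(n+"0.npz"); im=f["frame"]; x0,y0,x1,y1=box
    hsv=cv2.cvtColor(im,cv2.COLOR_RGB2HSV)
    def big(m):
        M=np.zeros(m.shape,np.uint8); M[y0:y1,x0:x1]=m[y0:y1,x0:x1]
        M=cv2.morphologyEx(M,cv2.MORPH_OPEN,np.ones((2,2)))
        return max(cv2.findContours(M,0,2)[0],key=cv2.contourArea)
    blue=big(cv2.inRange(hsv,(112,80,30),(135,255,255)))
    e=cv2.fitEllipse(cv2.convexHull(blue)); print(n,"round",e,ray(f,e[0],53))
    print("hsv plate",hsv[245,250],hsv[205,325])
    br=big(cv2.inRange(hsv,(0,90,40),(14,255,140)))
    r=cv2.minAreaRect(br); b=cv2.boxPoints(r); print(r)
    w=np.array([ray(f,p,48) for p in b]); print(w.round(1), w.mean(0), np.linalg.norm(np.diff(w,axis=0),axis=1))
f=np.load("top0.npz"); c=cv2.resize(f["frame"][178:280,205:365],None,fx=5,fy=5,interpolation=cv2.INTER_CUBIC)
cv2.imwrite("pics/crop.png",c[:,:,::-1])
E
```

```text
top round ((284.4462890625, 228.4211883544922), (50.07661437988281, 50.26084518432617), 167.9824676513672) [551.17187523  79.69849474  53.        ]
hsv plate [ 13 143 132] [ 13 138 124]
((284.12164306640625, 228.70913696289062), (68.47140502929688, 89.91890716552734), 88.12212371826172)
[[631.5 196.6  48. ]
 [640.5 -28.2  48. ]
 [470.3 -34.3  48. ]
 [461.  188.7  48. ]] [550.82969681  80.70910559  48.        ] [224.9428071  170.31505244 223.26488836]
scene round ((305.6185302734375, 210.17117309570312), (41.04510498046875, 59.04345703125), 91.77212524414062) [556.5596995   85.23021881  53.        ]
hsv plate [18 23 55] [122 220  87]
((306.5, 215.0), (60.0, 109.0), 90.0)
[[475.4 -34.9  48. ]
 [468.1 208.9  48. ]
 [645.9 195.4  48. ]
 [652.4 -20.5  48. ]] [560.46046937  87.20931769  48.        ] [243.95357897 178.34173825 215.95786598]
```

View pics/crop.png

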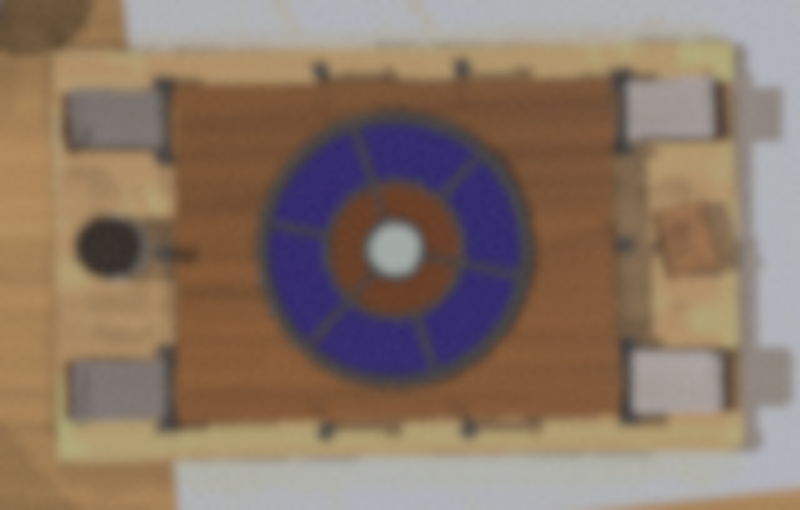

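Plate centre is about (552, 81), with a yaw of about 0.033. I'll shut the gripper and turn the tool so its axes line up with the jig (tool x = −jig x, tool y = jig y).

Emit:
arm_command:
  moves:
    - [0,0,-0.3,0,0,0,1]
    - [0,0,-0.3,0,0,0,1]
    - [0,0,-0.3,0,0,0,1]
    - [0,0,0,0,0,0,1]
    - [0,0,0,0,0,0,1]
  newtons: 20

```text
time_s: 0.72
position: [264.9, 593.4, 221.3]
eef_rot: [-0.0, -0.014, 1.0, -0.0]
ft_force: [0.2, 0.7, 0.7]
width: 0.007
finger_force: 0.0
```

Emit:
arm_command:
  moves:
    - [0,0,0,-0.04,-0.085,0,1]
    - [0,0,0,-0.04,-0.085,0,1]
    - [0,0,0,-0.04,-0.085,0,1]
    - [0,0,0,-0.04,-0.085,0,1]
    - [0,0,0,-0.04,-0.085,0,1]

```text
time_s: 1.35
position: [371.9, 382.8, 221.8]
eef_rot: [0.0, -0.014, 1.0, 0.0]
ft_force: [-0.2, 0.4, 0.5]
width: 0.002
finger_force: 0.0
```

Emit:
arm_command:
  moves:
    - [0,0,0,-0.04,-0.085,0.02,1]
    - [0,0,0,-0.04,-0.085,0.04,1]
    - [0,0,0,-0.04,-0.085,0.05,1]
    - [0,0,0,-0.04,-0.085,0.05,1]
    - [0,0,0,-0.04,-0.085,0.04,1]

```text
time_s: 1.98
position: [478.0, 173.4, 120.9]
eef_rot: [0.0, -0.014, 1.0, 0.0]
ft_force: [0.9, 0.2, -0.7]
width: 0.003
finger_force: 0.0
```

Emit:
arm_command:
  moves:
    - [0,0,0,0,0,0.03,1]
    - [0,0,0,0,0,0.03,1]
    - [0,0,0,0,0,0,1]
    - [0,0,0,0,0,0,1]

```text
time_s: 2.48
position: [477.7, 176.2, 92.1]
eef_rot: [0.0, -0.016, 1.0, 0.0]
ft_force: [-0.4, 0.3, 0.5]
width: -0.002
finger_force: 0.0
```

```bash
python3 - <<'E'
from workcell import robot
import cv2,numpy as np
from h import *
s=robot.observe(); print(s["position"],s["ft_force"])
ims=[]
for n in("scene","top"):
    f=robot.grab_frame(n); p=s["position"]-[0,0,17]
    u,v=proj(f,p).astype(int); print(n,u,v,proj(f,[481.5,171.3,48]))
    im=f["frame"].copy(); c=im[max(v-60,0):v+60,u-65:u+65]; ims.append(cv2.resize(c,(390,360)))
cv2.imwrite("pics/c1.png",np.hstack(ims)[:,:,::-1])
E
```

```text
[477.65254386 176.1563689   92.11010629] [-0.4319128   0.26095381  0.54532821]
scene 347 178 [344.46811827 188.70308872]
top 244 258 [247.41609889 256.18525269]
```

View pics/c1.png

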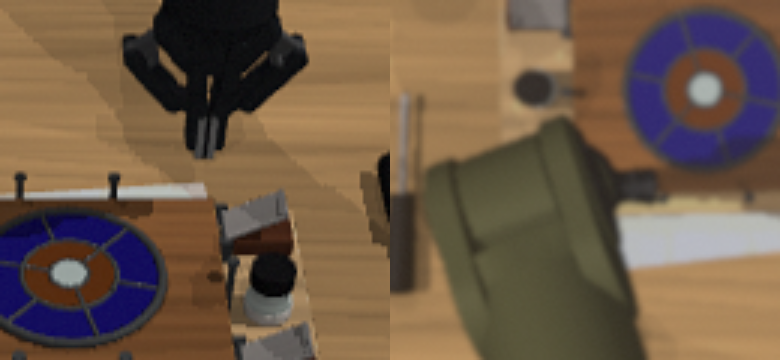

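The scene view shows the shut fingertips at about px (350, 170), short of the plate's near-left corner. That is about 8 px from the predicted (347, 178), so I'll check this offset with numbers.

```bash
python3 - <<'E'
from workcell import robot
import cv2,numpy as np
from h import *
s=robot.observe(); print(s["position"],s["joint_positions"])
f=robot.grab_frame("scene")
for z in(0,-17,10): print(z,proj(f,s["position"]+[0,0,z]))
print("ray tip", [ray(f,(350.3,170.3),z).round(1) for z in (75,85,92)])
im=f["frame"]; c=cv2.resize(im[130:220,290:410],(800,600),interpolation=cv2.INTER_CUBIC)
cx,sx=552.5,.033
for P in [(-85,110),(-85,-110),(85,110),(-68,92)]:
    q=proj(f,[552.5+P[0]-sx*P[1],81.5+P[1]+sx*P[0],48]); print(P,q)
    a=((q-[290,130])*[800/120,600/90]).astype(int); cv2.circle(c,tuple(map(int,a)),4,(255,255,0),-1)
q=proj(f,s["position"]+[0,0,-17]); a=((q-[290,130])*[800/120,600/90]).astype(int); cv2.circle(c,tuple(map(int,a)),4,(255,0,255),-1)
cv2.imwrite("pics/c2.png",c[:,:,::-1])
E
```

```text
[477.98902159 175.77219381  92.38635049] [-0.59142522  0.12730152  0.19972979  1.95905025 -0.0291782   1.05648911
  1.22327974]
0 [348.16148392 172.46806358]
-17 [347.47441439 178.39978506]
10 [348.57304832 168.91487816]
ray tip [array([450. , 183.7,  75. ]), array([461.9, 182. ,  85. ]), array([470.2, 180.9,  92. ])]
(-85, 110) [351.82196321 183.55558493]
(-85, -110) [253.76610882 183.76827039]
(85, 110) [360.0096365 240.4195679]
(-68, 92) [344.44740397 188.69174064]
```

View pics/c2.png

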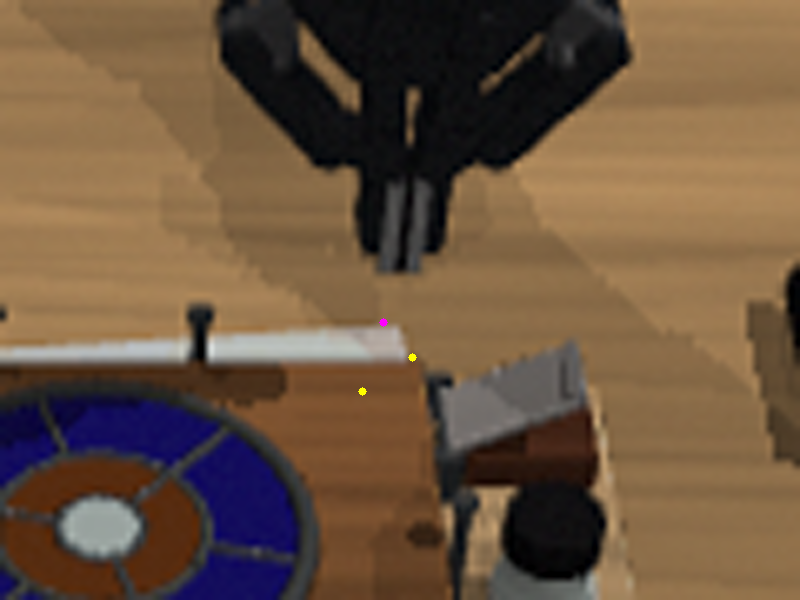

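The plate corner matches the projection to within 1 px, but the fingertip appears about 8 px higher than the TCP reading implies. Contact will settle the height, so I'll centre over the corner and come down in small steps, watching the force.

Emit:
arm_command:
  moves:
    - [0,0,0,-0.007,-0.01,0.0,1]
    - [0,0,0,0,0,0.02,1]
    - [0,0,0,0,0,0.01,1]
    - [0,0,0,0,0,0,1]
    - [0,0,0,0,0,0,1]

```text
time_s: 3.25
position: [481.4, 170.0, 76.6]
eef_rot: [0.0, -0.015, 1.0, 0.0]
ft_force: [-0.0, 0.2, 0.2]
width: -0.002
finger_force: 0.0
```

Emit:
arm_command:
  moves:
    - [0,0,0,0,0,0.006,1]
    - [0,0,0,0,0,0.006,1]
    - [0,0,0,0,0,0,1]
    - [0,0,0,0,0,0,1]

```text
time_s: 3.75
position: [481.4, 169.9, 70.7]
eef_rot: [0.0, -0.015, 1.0, 0.0]
ft_force: [-0.6, 1.3, -0.4]
width: -0.002
finger_force: 0.0
```

Emit:
arm_command:
  moves:
    - [0,0,0,0,0,0.006,1]
    - [0,0,0,0,0,0.006,1]
    - [0,0,0,0,0,0,1]
    - [0,0,0,0,0,0,1]

```text
time_s: 4.25
position: [481.3, 169.9, 64.6]
eef_rot: [-0.0, -0.015, 1.0, 0.0]
ft_force: [-0.1, -0.4, 0.7]
width: -0.0
finger_force: 0.0
```

Emit:
arm_command:
  moves:
    - [0,0,0,0,0,0.004,1]
    - [0,0,0,0,0,0,1]
    - [0,0,0,0,0,0,1]

```text
time_s: 4.62
position: [481.4, 170.0, 62.6]
eef_rot: [0.0, -0.015, 1.0, 0.0]
ft_force: [-0.7, -0.3, 0.7]
width: 0.002
finger_force: 0.0
```

Emit:
arm_command:
  moves:
    - [0,0,0,0,0,0.004,1]
    - [0,0,0,0,0,0,1]
    - [0,0,0,0,0,0,1]

```text
time_s: 5.0
position: [481.3, 169.9, 60.6]
eef_rot: [-0.0, -0.015, 1.0, 0.0]
ft_force: [-0.2, -0.3, -0.3]
width: 0.002
finger_force: 0.0
```

```bash
python3 - <<'E'
from workcell import robot
import cv2,numpy as np
from h import *
s=robot.observe(); print(s["position"],s["ft_force"])
f=robot.grab_frame("scene"); np.savez("s1.npz",**f)
im=f["frame"]; c=cv2.resize(im[130:220,290:410],(800,600),interpolation=cv2.INTER_CUBIC)
cv2.imwrite("pics/c3.png",c[:,:,::-1])
E
```

```text
[481.34340362 169.90291058  60.59701407] [-0.19191659 -0.33170227 -0.30417014]
```

View pics/c3.png

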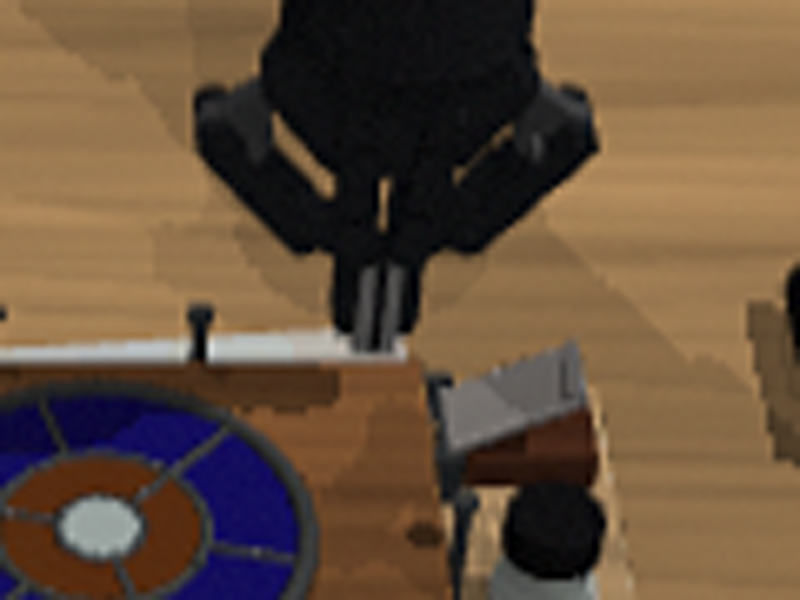

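The fingertip shows at px (346, 182), just above and behind the plate's near-left edge, with no contact at TCP z 60.6. I need to find out whether it is high or short in x, so I'll compare with the top view and the base.

```bash
python3 - <<'E'
from workcell import robot
import cv2,numpy as np
from h import *
f=np.load("s1.npz"); print("base in scene",proj(f,[0,0,0]),proj(f,[0,0,20]))
print([ray(f,(346.2,182.5),z).round(1) for z in(43.6,52,60,68)])
s=robot.observe()
g=robot.grab_frame("top")
print("top proj tcp",[proj(g,s["position"]+[0,0,d]).round(1) for d in(-17,0,50,70)], "corner", proj(g,[481.5,171.3,48]))
T=cv2.resize(g["frame"][200:290,195:315],(520,390),interpolation=cv2.INTER_CUBIC)
S=cv2.resize(f["frame"][50:140,240:320],(280,315))
S=np.vstack([S,np.zeros((75,280,3),np.uint8)])
cv2.imwrite("pics/c4.png",np.hstack([T,S])[:,:,::-1])
E
```

```text
base in scene [277.37467485  90.83549545] [277.27506023  84.89270095]
[array([455.7, 176.9,  43.6]), array([465.2, 175.7,  52. ]), array([474.2, 174.5,  60. ]), array([483.2, 173.3,  68. ])]
top proj tcp [array([248.1, 256.2]), array([247.5, 256.5]), array([245.7, 257.3]), array([244.9, 257.7])] corner [247.41609889 256.18525269]
```

View pics/c4.png

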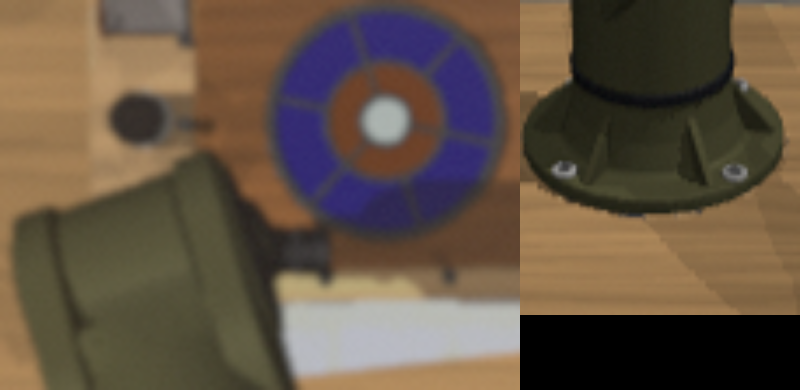

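The top view puts the gripper's x where expected, with the knuckle row at about 257.7. So the tips are simply higher than nominal, and I'll keep descending in small steps.

Emit:
arm_command:
  moves:
    - [0,0,0,0,0,0.006,1]
    - [0,0,0,0,0,0,1]
    - [0,0,0,0,0,0,1]

```text
time_s: 5.48
position: [481.3, 169.9, 57.6]
eef_rot: [-0.0, -0.015, 1.0, -0.0]
ft_force: [0.4, -0.4, 0.6]
width: 0.0
finger_force: 0.0
```

Emit:
arm_command:
  moves:
    - [0,0,0,0,0,0.006,1]
    - [0,0,0,0,0,0,1]
    - [0,0,0,0,0,0,1]

```text
time_s: 5.85
position: [481.3, 169.9, 54.6]
eef_rot: [-0.0, -0.015, 1.0, 0.0]
ft_force: [1.3, 0.3, -0.1]
width: -0.001
finger_force: 0.0
```

Emit:
arm_command:
  moves:
    - [0,0,0,0,0,0.004,1]
    - [0,0,0,0,0,0,1]
    - [0,0,0,0,0,0,1]

```text
time_s: 6.22
position: [481.4, 169.9, 52.6]
eef_rot: [0.0, -0.015, 1.0, 0.0]
ft_force: [0.1, -0.4, -0.9]
width: 0.001
finger_force: 0.0
```

Emit:
arm_command:
  moves:
    - [0,0,0,0,0,0.004,1]
    - [0,0,0,0,0,0,1]
    - [0,0,0,0,0,0,1]

```text
time_s: 6.6
position: [481.4, 169.9, 50.6]
eef_rot: [0.0, -0.015, 1.0, 0.0]
ft_force: [-0.0, 0.2, 0.0]
width: 0.001
finger_force: 0.0
```

Emit:
arm_command:
  moves:
    - [0,0,0,0,0,0.004,1]
    - [0,0,0,0,0,0,1]
    - [0,0,0,0,0,0,1]

```text
time_s: 6.98
position: [481.3, 169.9, 48.6]
eef_rot: [0.0, -0.015, 1.0, 0.0]
ft_force: [-0.9, -0.1, 0.5]
width: -0.004
finger_force: 0.0
```

Emit:
arm_command:
  moves:
    - [0,0,0,0,0,0.004,1]
    - [0,0,0,0,0,0,1]
    - [0,0,0,0,0,0,1]

```text
time_s: 7.35
position: [481.3, 169.9, 46.6]
eef_rot: [0.0, -0.015, 1.0, 0.0]
ft_force: [1.0, -0.7, -0.5]
width: -0.001
finger_force: 0.0
```

Emit:
arm_command:
  moves:
    - [0,0,0,0,0,0.004,1]
    - [0,0,0,0,0,0,1]
    - [0,0,0,0,0,0,1]

```text
time_s: 7.72
position: [481.3, 169.9, 44.6]
eef_rot: [-0.0, -0.015, 1.0, -0.0]
ft_force: [-0.3, -0.2, -0.5]
width: 0.005
finger_force: 0.0
```

Emit:
arm_command:
  moves:
    - [0,0,0,0,0,0.004,1]
    - [0,0,0,0,0,0,1]
    - [0,0,0,0,0,0,1]

```text
time_s: 8.1
position: [481.4, 169.9, 42.6]
eef_rot: [0.0, -0.015, 1.0, 0.0]
ft_force: [0.6, 0.1, -0.6]
width: 0.002
finger_force: 0.0
```

Emit:
arm_command:
  moves:
    - [0,0,0,0,0,0.004,1]
    - [0,0,0,0,0,0,1]
    - [0,0,0,0,0,0,1]

```text
time_s: 8.48
position: [481.3, 169.9, 40.6]
eef_rot: [-0.0, -0.015, 1.0, 0.0]
ft_force: [1.1, -0.2, 0.2]
width: -0.001
finger_force: 0.0
```

```bash
python3 - <<'E'
from workcell import robot
import cv2,numpy as np
from h import *
s=robot.observe(); print(s["position"],s["ft_force"])
f=robot.grab_frame("scene"); np.savez("s2.npz",**f)
c=cv2.resize(f["frame"][150:225,300:400],(800,600),interpolation=cv2.INTER_CUBIC)
cv2.imwrite("pics/c5.png",c[:,:,::-1])
E
```

```text
[481.34091536 169.90409682  40.60033167] [ 1.12149096 -0.16533973  0.1711459 ]
```

View pics/c5.png

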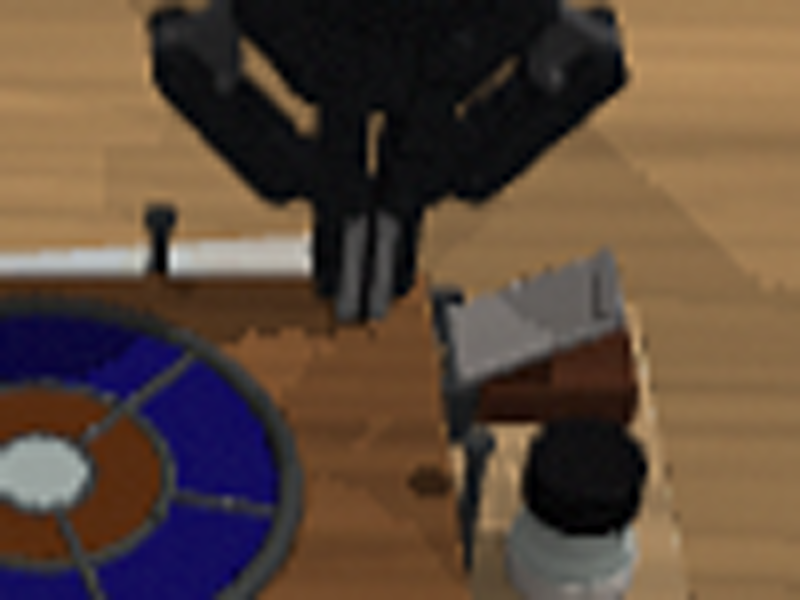

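The tips now sit at px (345, 190), right on the near-left corner point and about to touch. I'll continue in small steps.

Emit:
arm_command:
  moves:
    - [0,0,0,0,0,0.003,1]
    - [0,0,0,0,0,0,1]
    - [0,0,0,0,0,0,1]

```text
time_s: 8.9
position: [481.4, 169.9, 39.1]
eef_rot: [0.0, -0.015, 1.0, 0.0]
ft_force: [0.9, 0.3, -0.6]
width: -0.002
finger_force: 0.0
```

Emit:
arm_command:
  moves:
    - [0,0,0,0,0,0.003,1]
    - [0,0,0,0,0,0,1]
    - [0,0,0,0,0,0,1]

```text
time_s: 9.28
position: [481.6, 170.0, 38.4]
eef_rot: [0.0, -0.015, 1.0, 0.0]
ft_force: [-2.9, -1.1, 4.8]
width: 0.004
finger_force: 2.8
```

Emit:
arm_command:
  moves:
    - [0,0,0,0,0,0.003,1]
    - [0,0,0,0,0,0,1]
    - [0,0,0,0,0,0,1]

```text
time_s: 9.65
position: [481.6, 170.0, 38.3]
eef_rot: [-0.0, -0.015, 1.0, 0.0]
ft_force: [-5.8, -1.6, 16.2]
width: 0.001
finger_force: 8.0
```

Near-left is firm: 16 N with no give. It also calibrates the height, with contact at TCP z ≈ 38.4. Next is near-right.

Emit:
arm_command:
  moves:
    - [0,0,0,0,0,-0.03,1]
    - [0,0,0,0,0,-0.03,1]
    - [0,0,0,0,-0.092,0,1]
    - [0,0,0,0,-0.092,0,1]
    - [0,0,0,0,-0.092,0,1]

```text
time_s: 10.28
position: [485.9, 30.8, 67.0]
eef_rot: [0.001, -0.015, 1.0, 0.0]
ft_force: [0.5, -0.1, 0.4]
width: -0.003
finger_force: 0.0
```

Emit:
arm_command:
  moves:
    - [0,0,0,0,-0.092,0,1]
    - [0,0,0,0,0,0.02,1]
    - [0,0,0,0,0,0.02,1]
    - [0,0,0,0,0,0,1]
    - [0,0,0,0,0,0,1]

```text
time_s: 10.9
position: [487.0, -12.9, 46.1]
eef_rot: [-0.0, -0.016, 1.0, 0.0]
ft_force: [0.8, -0.1, 0.4]
width: -0.004
finger_force: 0.0
```

Emit:
arm_command:
  moves:
    - [0,0,0,0,0,0.01,1]
    - [0,0,0,0,0,0.004,1]
    - [0,0,0,0,0,0,1]
    - [0,0,0,0,0,0,1]

```text
time_s: 11.4
position: [487.0, -14.0, 39.2]
eef_rot: [0.0, -0.015, 1.0, 0.0]
ft_force: [0.0, -0.9, -0.2]
width: -0.002
finger_force: 0.0
```

Emit:
arm_command:
  moves:
    - [0,0,0,0,0,0.003,1]
    - [0,0,0,0,0,0,1]
    - [0,0,0,0,0,0,1]

```text
time_s: 11.78
position: [487.2, -14.0, 38.4]
eef_rot: [0.0, -0.015, 1.0, 0.0]
ft_force: [-2.7, 0.7, 5.4]
width: -0.003
finger_force: 2.7
```

Emit:
arm_command:
  moves:
    - [0,0,0,0,0,0.002,1]
    - [0,0,0,0,0,0,1]
    - [0,0,0,0,0,0,1]

```text
time_s: 12.15
position: [487.2, -14.0, 38.3]
eef_rot: [0.0, -0.015, 1.0, 0.0]
ft_force: [-5.6, 1.0, 13.0]
width: -0.001
finger_force: 6.6
```

Near-right is firm too. Next is far-right.

Emit:
arm_command:
  moves:
    - [0,0,0,0,0,-0.03,1]
    - [0,0,0,0,0,-0.03,1]
    - [0,0,0,-0.091,0,0,1]
    - [0,0,0,-0.091,0,0,1]
    - [0,0,0,-0.091,0,0,1]

```text
time_s: 12.78
position: [625.2, -9.6, 67.7]
eef_rot: [0.001, -0.015, 1.0, 0.0]
ft_force: [0.4, -0.7, 1.2]
width: 0.001
finger_force: 0.0
```

Emit:
arm_command:
  moves:
    - [0,0,0,0,0,0.02,1]
    - [0,0,0,0,0,0.02,1]
    - [0,0,0,0,0,0.008,1]
    - [0,0,0,0,0,0,1]
    - [0,0,0,0,0,0,1]

```text
time_s: 13.4
position: [623.3, -9.8, 43.2]
eef_rot: [0.0, -0.015, 1.0, 0.0]
ft_force: [-0.5, -0.3, 0.7]
width: 0.001
finger_force: 0.0
```

Emit:
arm_command:
  moves:
    - [0,0,0,0,0,0.008,1]
    - [0,0,0,0,0,0,1]
    - [0,0,0,0,0,0,1]

```text
time_s: 13.78
position: [623.3, -9.9, 38.6]
eef_rot: [0.0, -0.015, 1.0, 0.0]
ft_force: [0.7, 0.3, 0.7]
width: 0.002
finger_force: 0.0
```

Emit:
arm_command:
  moves:
    - [0,0,0,0,0,0.003,1]
    - [0,0,0,0,0,0,1]
    - [0,0,0,0,0,0,1]

```text
time_s: 14.15
position: [623.6, -9.9, 37.4]
eef_rot: [0.0, -0.015, 1.0, 0.0]
ft_force: [-0.1, 0.6, 1.9]
width: 0.001
finger_force: 0.8
```

Emit:
arm_command:
  moves:
    - [0,0,0,0,0,0.002,1]
    - [0,0,0,0,0,0,1]
    - [0,0,0,0,0,0,1]

```text
time_s: 14.52
position: [623.6, -9.9, 36.3]
eef_rot: [0.0, -0.015, 1.0, -0.0]
ft_force: [0.9, -0.4, 2.8]
width: -0.0
finger_force: 1.1
```

Far-right gives. I'll press on towards its stop.

Emit:
arm_command:
  moves:
    - [0,0,0,0,0,0.003,1]
    - [0,0,0,0,0,0.003,1]
    - [0,0,0,0,0,0,1]
    - [0,0,0,0,0,0,1]

```text
time_s: 15.02
position: [623.7, -10.1, 33.3]
eef_rot: [0.0, -0.015, 1.0, -0.0]
ft_force: [2.3, 0.4, 2.4]
width: 0.001
finger_force: 1.6
```

Emit:
arm_command:
  moves:
    - [0,0,0,0,0,0.003,1]
    - [0,0,0,0,0,0,1]
    - [0,0,0,0,0,0,1]

```text
time_s: 15.4
position: [623.9, -10.1, 32.8]
eef_rot: [0.001, -0.015, 1.0, 0.0]
ft_force: [-0.5, -1.6, 7.9]
width: 0.001
finger_force: 4.1
```

It sank 5.6 mm to its stop, so far-right is the rocking corner. I'll lift to let it return, then move out over the far-right tab.

Emit:
arm_command:
  moves:
    - [0,0,0,0,0,-0.03,1]
    - [0,0,0,0,0,-0.05,1]
    - [0,0,0,0,0,-0.04,1]
    - [0,0,0,0,0,0,1]
    - [0,0,0,0,0,0,1]

```text
time_s: 16.02
position: [622.7, -9.7, 90.9]
eef_rot: [-0.001, -0.015, 1.0, 0.0]
ft_force: [-0.2, 0.1, -0.6]
width: 0.003
finger_force: 0.0
```

Emit:
arm_command:
  moves:
    - [0,0,0,0,-0.06,0,1]
    - [0,0,0,0,-0.062,0,1]
    - [0,0,0,0,0,0,1]
    - [0,0,0,0,0,0,1]

```text
time_s: 16.52
position: [624.6, -69.8, 90.6]
eef_rot: [-0.001, -0.015, 1.0, 0.0]
ft_force: [0.4, 0.7, -0.3]
width: -0.0
finger_force: 0.0
```

```bash
python3 - <<'E'
from workcell import robot
import cv2,numpy as np
f=robot.grab_frame("scene"); np.savez("s3.npz",**f)
c=cv2.resize(f["frame"][180:270,200:320],(800,600),interpolation=cv2.INTER_CUBIC)
cv2.imwrite("pics/c6.png",c[:,:,::-1])
E
```

```text
(no output)
```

View pics/c6.png

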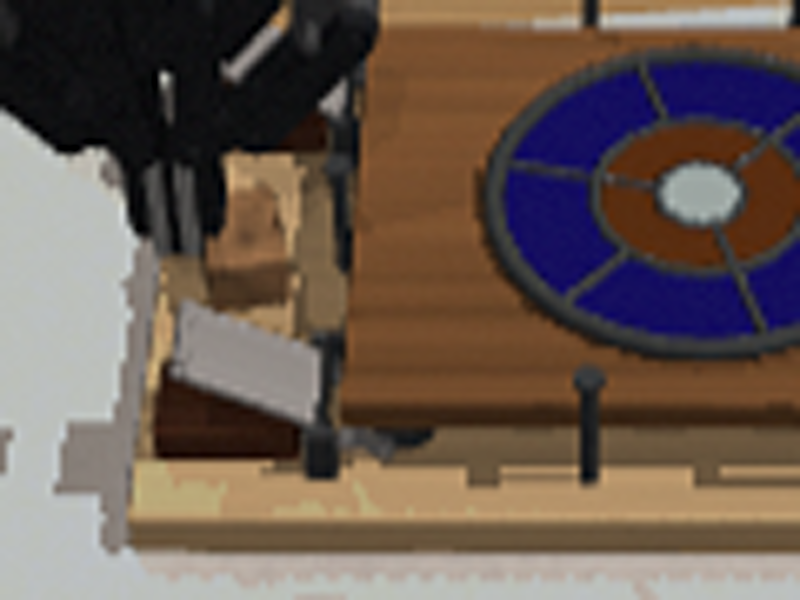

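The fingertips at crop (175, 252) are above the far-right tab, whose outer end is at (178, 330), and slightly outward of the press point. I'll shift 5 mm inward and press down.

Emit:
arm_command:
  moves:
    - [0,0,0,0,0.01,0.03,1]
    - [0,0,0,0,0,0.03,1]
    - [0,0,0,0,0,0.02,1]
    - [0,0,0,0,0,0,1]
    - [0,0,0,0,0,0,1]

```text
time_s: 17.2
position: [625.3, -66.1, 51.8]
eef_rot: [0.0, -0.015, 1.0, -0.0]
ft_force: [0.9, -0.1, 1.3]
width: -0.002
finger_force: 0.0
```

Emit:
arm_command:
  moves:
    - [0,0,0,0,0,0.008,1]
    - [0,0,0,0,0,0.008,1]
    - [0,0,0,0,0,0,1]

```text
time_s: 17.58
position: [625.7, -66.2, 44.1]
eef_rot: [0.001, -0.015, 1.0, -0.0]
ft_force: [1.2, -0.2, 1.8]
width: 0.004
finger_force: 0.8
```

Emit:
arm_command:
  moves:
    - [0,0,0,0,0,0.006,1]
    - [0,0,0,0,0,0.006,1]
    - [0,0,0,0,0,0,1]

```text
time_s: 17.95
position: [625.1, -65.9, 37.4]
eef_rot: [0.0, -0.015, 1.0, -0.0]
ft_force: [1.1, -0.4, 1.2]
width: 0.003
finger_force: 1.0
```

Emit:
arm_command:
  moves:
    - [0,0,0,0,0,0.006,1]
    - [0,0,0,0,0,0.006,1]
    - [0,0,0,0,0,0,1]

```text
time_s: 18.32
position: [624.7, -65.8, 31.1]
eef_rot: [-0.0, -0.015, 1.0, 0.0]
ft_force: [1.4, -1.2, 1.9]
width: 0.003
finger_force: 1.0
```

Emit:
arm_command:
  moves:
    - [0,0,0,0,0,0.006,1]
    - [0,0,0,0,0,0.002,1]
    - [0,0,0,0,0,0,1]
    - [0,0,0,0,0,0,1]

```text
time_s: 18.82
position: [624.8, -65.4, 27.3]
eef_rot: [-0.0, -0.015, 1.0, 0.0]
ft_force: [0.4, -1.4, 2.1]
width: 0.002
finger_force: 1.0
```

Emit:
arm_command:
  moves:
    - [0,0,0,0,0,0.004,1]
    - [0,0,0,0,0,0,1]
    - [0,0,0,0,0,0,1]

```text
time_s: 19.2
position: [624.8, -65.5, 25.9]
eef_rot: [-0.0, -0.015, 1.0, 0.0]
ft_force: [-1.3, -1.4, 5.1]
width: 0.001
finger_force: 2.9
```

Emit:
arm_command:
  moves:
    - [0,0,0,0,0,0.003,1]
    - [0,0,0,0,0,0,1]
    - [0,0,0,0,0,0,1]

```text
time_s: 19.58
position: [624.9, -65.5, 25.8]
eef_rot: [-0.0, -0.015, 1.0, 0.001]
ft_force: [-5.4, -1.5, 12.7]
width: 0.002
finger_force: 6.6
```

Emit:
arm_command:
  moves:
    - [0,0,0,0,0,-0.03,1]
    - [0,0,0,0,0,-0.08,1]
    - [0,0,0,0,0,-0.1,1]
    - [0,0,0,0,0,-0.1,1]
    - [0,0,0,0,0,0,1]

```text
time_s: 20.2
position: [627.9, -65.3, 184.3]
eef_rot: [0.004, -0.015, 1.0, 0.0]
ft_force: [-0.3, -0.0, 0.3]
width: 0.003
finger_force: 0.0
```

```bash
python3 - <<'E'
from workcell import robot
import cv2,numpy as np
f=robot.grab_frame("scene")
c=cv2.resize(f["frame"][170:270,215:400],(800,432),interpolation=cv2.INTER_CUBIC)
cv2.imwrite("pics/c7.png",c[:,:,::-1])
E
```

```text
(no output)
```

View pics/c7.png

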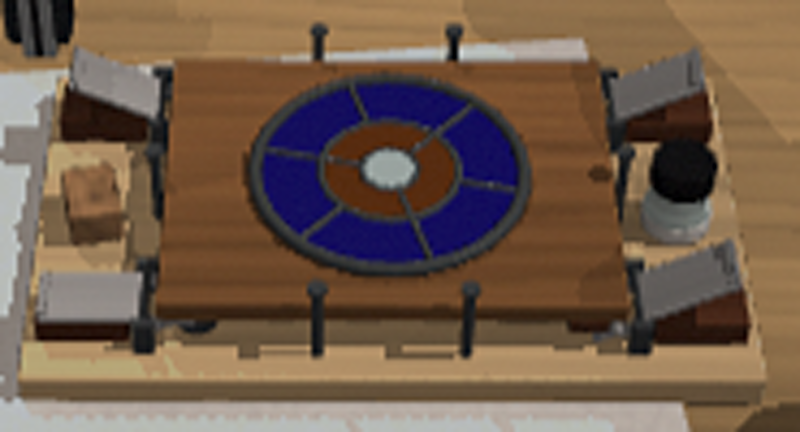

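The far-right shim at crop (90, 300) is flat. The other three tabs are raised, the plate is level and in place, and the arm is clear.

```bash
python3 -c "
from workcell import robot
print(robot.finish_job())"
```

```text
the job is handed in; nothing more can be done
None
```

The far-right corner was the one that rocked: I pressed it about 5.6 mm down to its stop, let it come back up, then pressed its shim flat. The last picture shows the other three shims raised and the plate level and in place. The job is handed in; no verdict came back.

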